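Ready the disc cutter and crack open the sealed blank pot

TASK

Get the disc cutter ready: of the two steel punches, only one slides down the cutter block's bore - stand that one in the bore, right down to the bottom, let go of it, and leave the other standing upright on the bench. Then grip the bar on the lid of the white pot of blanks, pull straight up until its sticky rubber seal lets go, and finish while still holding the lid level over the pot with a gap of about 25 mm, never lifting it far off the pot. Leave everything else on the bench undisturbed.

Things in the scene. Friction and masses are not known exactly. Their poses are not given: they have to be found in the camera images.
- punch_a: steel disc-cutter punch: plain solid cylinder 25 mm in diameter, 75 mm tall, about 0.28 kg, with a 2.5 mm chamfer at the foot, standing upright and loose on the bench. Origin at the centre of its underside, z up along its axis. The narrower of the two; it fits the bore.
- punch_b: steel disc-cutter punch of the same make and height (75 mm) but 31 mm in diameter, about 0.42 kg, standing loose on the bench: too wide for the bore. Origin at the centre of its underside.
- cutter: disc cutter block: dark steel block 76 x 76 mm, 36 mm tall, fixed to the bench, with one vertical round bore of 28 mm in the middle, right through to the bench. Origin at the centre of its underside (on the bench, on the bore's axis); z up. A fully home punch stands on the bench inside the bore and sticks out 39 mm above the block.
- pot: round white ceramic pot fixed to the bench, 120 mm in diameter (136 mm over its dark foot ring), rim 80 mm above the bench; holds loose metal blanks. Origin at the centre of its underside, z up.
- lid: round steel lid with a black rubber edge, 124 mm in diameter, 8 mm thick, about 0.3 kg, closed on the pot, loose (no hinge): if let go it drops back. Origin at the centre of the plate's underside, 80 mm above the pot's origin when closed; z up. On top stands a black grip bar 60 mm long (lid's x), 14 mm wide (its y), 36 mm tall, spanning 8 to 44 mm above the origin.
- pot_seal (a point): middle of the pot's mouth at rim height. A rubber plug under the lid reaches 15 mm down into it, gripped by a sticky bead seal: pulling straight up takes some 12 to 20 N at the peak, within the first 5 mm of travel; then only the lid's weight is left.
- pliers: bystander: pliers with red handles, 150 mm long, lying flat; leave alone. Origin under the middle.
- file: bystander: flat file with a wooden handle, 230 mm long, lying flat; leave alone. Origin where blade and handle meet.
- hammer: bystander: hammer lying flat; leave alone.
- jar: bystander: small amber glass jar with a steel cap, 52 mm in diameter, 62 mm tall; leave alone. Origin at the centre of its underside.
- bench_block: bystander: flat steel bench block 75 x 75 x 20 mm; leave alone. Origin at the centre of its underside.
- brush: bystander: small bench brush lying flat; leave alone.
- dapping_block: bystander: brass dapping cube of 44 mm with a round hollow in the top; leave alone. Origin at the centre of its underside.

How it is judged:
On the way, in this order (a step that is already met when the one before it is completed fails the run):
1. the punch that fits stands fully home in the cutter's bore, let go of (z of punch_a in the frame of cutter below 0.006 m and horizontal distance between punch_a and cutter below 0.006 m and angle between punch_a's own z axis and vertical below 0.12 rad and contact force between the fingers and punch_a below 0.1 N), for 0.2 s.
2. the lid has broken free of its seal and is carried by the gripper (z of lid in the frame of pot above 0.092 m and contact force between lid and pot below 0.2 N and contact force between the fingers and lid above 1 N), for 0.2 s.
At the end, for the whole second after the job is handed in: Punch A in the bore (foot within 6 mm of bottom and axis, tilt under 0.12 rad); punch B upright on the bench (5 mm, 0.1 rad); lid gripped (over 1 N), at rest, clear of pot and seal, 15 to 40 mm above its seat, within 20 mm of the pot axis, tilt under 0.15 rad (z of punch_a in the frame of cutter below 0.006 m and horizontal distance between punch_a and cutter below 0.006 m and angle between punch_a's own z axis and vertical below 0.12 rad and z of lid in the frame of pot between 0.095 and 0.12 m and horizontal distance between lid and pot below 0.02 m and angle between lid's own z axis and vertical below 0.15 rad and contact force between lid and pot below 0.2 N and contact force between the fingers and lid above 1 N and linear speed of lid below 0.03 m/s and angle between punch_b's own z axis and vertical below 0.1 rad and height (world z) of punch_b below 0.005 m); the arm keeps its last pose, push and grip.
It fails at once if the lid is lifted far off or flung (over 70 mm above its seat) (z of lid in the frame of pot above 0.15 m).
It fails at once if the lid is taken off sideways (over 50 mm from the pot's axis) (horizontal distance between lid and pot above 0.05 m).
It fails at once if a bystander is disturbed (moved over 30 mm) (distance of any of pliers, file, hammer, jar, bench_block, brush, dapping_block from where it was at the start of the episode above 0.03 m).
It also fails if it takes over 50 s, if anything falls off the work surface, if the arm or the gripper's body presses on something with over 40 N, if the wrist force passes 120 N, or if a joint passes its speed limit or range.

ROBOT

A 6-joint arm with a two-finger parallel gripper is mounted at the origin on the work surface. World frame = base frame: x ahead of the robot, y to its left, z up, the work surface at z = 0. Lengths are in m, angles in rad, forces in N, time in s.
With the tool pointing down it reaches from about 0.25 to 0.725 m from the base axis. Payload 4 kg.
Tool frame: the origin (TCP) lies on the centre line of the jaws, within the pads' length; the fingertips stand 17 mm ahead of it and the grasp point (between the pads) lies 2 mm behind it; z points along the fingers, y is the line along which they close (so a half turn about z gives the same grasp; the last joint's range is limited). The gripper opens to 85 mm and grips with 20 to 120 N. Pads are 22 mm wide; open, the fingers measure 114 mm over their backs; the gripper's body (76 mm by 85 mm) begins 54 mm behind the grasp point. The pads swing forward as they close: fully open they stand 13 mm farther back than shut.
Start: joints at [1.133, 0.241, 0.005, 1.335, 0, 1.571], TCP at [0.212, 0.453, 0.248] pointing down, gripper open.
Joint ranges: [-2.72, 2.72], [-1.05, 1.87], [-1.09, 1.28], [-1.99, 2.15], [-1.42, 1.44], [-3.14, 3.14]. Speed limits (rad/s): [2.79, 2.79, 3.14, 3.14, 3.14, 3.14].

INTERFACE

Orientations are given as a unit quaternion [x, y, z, w].
In Python, from workcell import bot, camera, get_calibration gives the robot as it stands.
- The arm moves only by the tool apply_moves, never from a script. Its argument "steps" is a list of rows, each a list of 3 entries, a list of its own where there are three numbers: the shift along the tool's x, y, z as a fraction of full scale, then the turn, a rotation vector about the tool's x, y, z as a fraction of full scale, then the opening, from 0 (shut) to 1 (fully open). A call has exactly 8 rows; each row shifts and turns the commanded pose from where the row before left it, along the tool's axes as they then stand; what a row does not reach is not made up. Full scale, the value 1, is 20 cm for a shift and pi rad for a turn. A row lasts 1/12 s, in which the tool goes at most 41.7 mm and 7.16 degrees, less where a joint would pass 70% of its speed; a pose out of reach is approached as far as the arm can. A call with a number of a shift or a turn outside -1 to 1 is refused whole. A call with a gripper value outside its range is refused whole. The fingers move at their own pace and stop on an object; the grip force is fixed at half the most. Time passes only in rows, so rows that do not move let the fingers close, or fill a call up. It gives the time, the measured TCP pose, the force, the opening and the grip force at its end, in the units of the state.
- bot.get_obs(): the state, without advancing time (a new reading comes with each control period).
- camera(name): name is "scene" or "top" or "wrist"; returns (picture, depth): 400x640x3 uint8, red, green, blue; 400x640 float32, m along the optical axis (not along the pixel's ray), 0 where there is no reading.
- get_calibration(name): a dict with "fov_y" (degrees; the focal length in pixels is half the picture's height over the tangent of half this angle, whatever the lens; pixels are square), "cx", "cy" (the principal point, pixels), "rvec" (rotation vector, rad) and "tvec" (3), from world to camera coordinates, as OpenCV has them. Camera axes: x right, y down, z forward; pixel columns grow to the right and rows downward; lengths in m; the calibration is good to about 2 mm. A picture is of the moment at which its call begins: read the wrist's pose just before it. get_calibration takes no time and is no camera call; for the wrist camera it gives the pose at the moment of the call.
- bot.job_done(): hands the job in; it is judged then, once.
The state is a dict: "clock": time; "joint_pos": joint angles; "joint_vel": joint speeds; "tau": joint torques, N m; "eef_pos": TCP position; "tool_rot": TCP orientation; "ft_force": force on the tool from outside, world axes, zero at the start; "ft_torque": the same for the moment, N m; "grip_width": finger opening in m; "grasp_force": force on a finger pad.
Only numpy, scipy, OpenCV 4.12 (cv2) and the standard library are available. Lean on these libraries where they do the work, as an engineer would, in place of code of your own. Each camera call takes 0.05 s, during which the arm holds its last target. There are 200 camera calls.

## Working session

There is one attempt and no reset: what is moved stays moved. The work goes in short steps, Python scripts to look and compute and a tool call to move; the robot and the scene stay as the last step left them, time stands still between calls to the robot, and variables do not carry over. Pictures are saved under pics/ and viewed, at most 10 in all, crops included, and the job is handed in when it is done.

Besides the shell and the picture viewer there is one more tool, called after "Call:" as name(argument=value, ...), one argument or row to a line, values as JSON. apply_moves: Moves the arm, as the interface text tells. Its arguments: {"type":"object","properties":{"steps":{"type":"array"}},"required":["steps"]}

```bash
mkdir -p pics; cat > h.py <<'E'
import numpy as np, cv2
from workcell import bot, camera, get_calibration
def K(c):
    f=200/np.tan(np.radians(c['fov_y'])/2); return f
def snap(n,fn=None):
    c=get_calibration(n); p,d=camera(n)
    if fn: cv2.imwrite('pics/'+fn,p[:,:,::-1])
    return p,d,c
def world(d,c):
    f=K(c); v,u=np.mgrid[:400,:640]
    P=np.stack([(u-c['cx'])/f*d,(v-c['cy'])/f*d,d],-1)
    R=cv2.Rodrigues(np.array(c['rvec'],float))[0]
    return (P-np.array(c['tvec']).ravel())@R
def ray(u,v,z,c):
    f=K(c);R=cv2.Rodrigues(np.array(c['rvec'],float))[0];t=np.array(c['tvec']).ravel()
    o=-R.T@t; q=R.T@np.array([(u-c['cx'])/f,(v-c['cy'])/f,1]); return o+q*(z-o[2])/q[2]
E
python3 - <<'E'
from h import *
p,d,c=snap('top','top0.png'); print(c)
p,d,c=snap('scene','sc0.png'); print(c)
o=bot.get_obs(); print(o)
E
```

```text
{'fov_y': 57.98751204274893, 'cx': 319.3648180296772, 'cy': 195.60500505328946, 'rvec': array([ 2.15497043, -2.1838163 ,  0.04221986]), 'tvec': array([0.02241314, 0.56307768, 1.13184642])}
{'fov_y': 47.30759572805997, 'cx': 312.4135108175185, 'cy': 201.47711559371174, 'rvec': array([ 1.98566701,  1.72640856, -0.56480245]), 'tvec': array([-0.08195106, -0.41088781,  1.47062924])}
{'clock': 0.1, 'joint_pos': array([ 1.13299293e+00,  2.41340703e-01,  3.87497151e-03,  1.33520148e+00,
       -5.54194015e-06,  1.57080590e+00]), 'joint_vel': array([ 0.00081335, -0.00175666,  0.00289975,  0.00020581, -0.00051161,
        0.00215516]), 'tau': array([ 3.52917141e-04, -3.73140335e+01,  2.53010255e+01,  1.08608257e-02,
       -4.12210647e-05,  9.81089642e-06]), 'eef_pos': array([0.21175366, 0.45236483, 0.24750653]), 'tool_rot': array([ 2.17162237e-01,  9.76135077e-01, -9.13721842e-04, -2.00429185e-04]), 'ft_force': array([ 0.06517138, -0.23961282, -0.46863532]), 'ft_torque': array([ 0.01461785, -0.01837188, -0.05413521]), 'grasp_force': 0.0, 'grip_width': 0.08539473984736123}
```

View pics/top0.png

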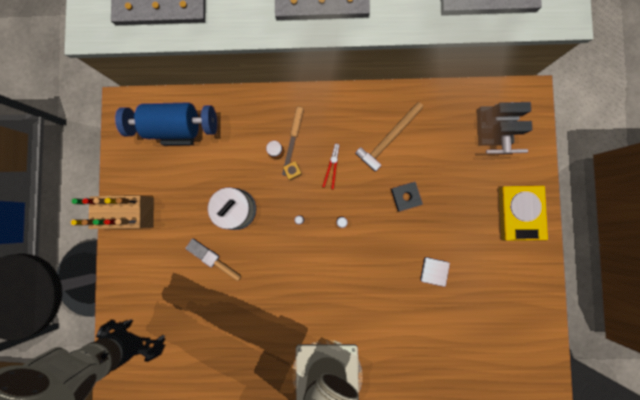

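View pics/sc0.png

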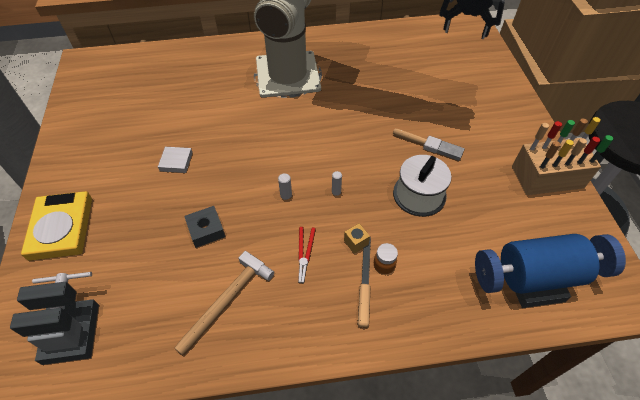

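The top view shows punch A at about (299,220), punch B at (342,223), the cutter at (407,197) and the pot lid at (231,208), with its bar slanted. The scene view agrees: the narrower punch is the one next to the pot.

```bash
cat > m.py <<'E'
from h import *
p,d,c=snap('top'); W=world(d,c)
print('R cam',np.round(-cv2.Rodrigues(c['rvec'])[0].T@c['tvec'],3))
def blob(u,v,r,lo,hi,name):
    m=np.zeros(d.shape,bool); m[v-r:v+r,u-r:u+r]=True
    m&=(W[...,2]>lo)&(W[...,2]<hi)&(d>0)
    P=W[m]; 
    if len(P)<4: print(name,'few',len(P));return
    cn=(P[:,:2].max(0)+P[:,:2].min(0))/2
    r_=cv2.minAreaRect(P[:,:2].astype(np.float32)*1000)
    print(name,len(P),'mean',np.round(P.mean(0),4),'mid',np.round(cn,4),'rect',np.round(r_[0],1),np.round(r_[1],1),round(r_[2],1))
blob(299,220,14,.065,.09,'A'); blob(342,223,14,.065,.09,'B')
blob(407,197,24,.028,.045,'cut'); blob(231,208,32,.075,.1,'lid'); blob(231,208,32,.11,.14,'bar')
blob(407,197,8,-.02,.02,'bore')
blob(292,171,15,.035,.055,'dap');blob(275,150,15,.05,.075,'jar')
# dark bore centre / bar by colour
g=p.sum(2)
for (u,v,r,z,t,n) in [(407,197,7,.036,100,'bore'),(228,208,14,.124,150,'bar')]:
    s=g[v-r:v+r+1,u-r:u+r+1]; print(n,s.min(),s.max()); yy,xx=np.where(s<t)
    if len(xx): print(n,len(xx),ray(xx.mean()+u-r,yy.mean()+v-r,z,c), cv2.minAreaRect(np.array([[ray(a+u-r,b+v-r,z,c)[:2]*1000] for a,b in zip(xx,yy)],np.float32)))
E
python3 m.py
```

```text
R cam [ 0.481 -0.022  1.169]
A 52 mean [0.4877 0.0773 0.0754] mid [0.4877 0.0775] rect [487.7  77.4] [21.7 21.2] 89.3
B 79 mean [ 0.4794 -0.0533  0.0752] mid [ 0.48   -0.0529] rect [480.1 -52.8] [27.4 27.2] 88.7
cut 549 mean [ 0.557  -0.2596  0.0364] mid [ 0.5572 -0.2598] rect [ 557.2 -260. ] [75.9 76.8] 16.4
lid 1182 mean [0.5251 0.2875 0.0888] mid [0.5253 0.2897] rect [525.2 289.7] [122.5 121.2] 89.5
bar 117 mean [0.5253 0.2881 0.1229] mid [0.5253 0.2894] rect [525.6 289.3] [14.5 59.9] 47.5
bore 53 mean [ 0.5587 -0.265   0.0024] mid [ 0.5587 -0.2641] rect [ 558.5 -264.1] [22.1 22. ] 63.2
dap 195 mean [0.6447 0.0997 0.0445] mid [0.6459 0.0998] rect [645.4 100.3] [44.5 42.5] 25.6
jar 182 mean [0.7111 0.1536 0.062 ] mid [0.7115 0.1537] rect [711.6 153.7] [44.1 43.8] 0.5
bore 103 312
bar 62 634
bar 73 [0.52524933 0.28385671 0.124     ] ((525.2974853515625, 283.8670654296875), (11.685781478881836, 53.37291717529297), 47.60941696166992)
```

Call:
apply_moves(
  steps=[
    [[0,0,0],[0,0,-0.0349],1],
    [[0,0,0],[0,0,-0.0349],1],
    [[0,0,0],[0,0,-0.0349],1],
    [[0,0,0],[0,0,-0.0349],1],
    [[-0.1,-0.15,0],[0,0,0],1],
    [[-0.11,-0.15,0],[0,0,0],1],
    [[-0.11,-0.15,0],[0,0,0],1],
    [[-0.11,-0.15,0],[0,0,0],1],
  ],
)

```text
clock: 0.82
eef_pos: [0.2983, 0.3316, 0.248]
tool_rot: [-0.001, 1.0, -0.0, -0.0]
ft_force: [0.8, 0.4, 0.1]
grip_width: 0.0854
grasp_force: 0.0
```

Call:
apply_moves(
  steps=[
    [[-0.11,-0.15,0],[0,0,0],1],
    [[-0.11,-0.15,0],[0,0,0],1],
    [[-0.11,-0.15,0],[0,0,0],1],
    [[-0.11,-0.15,0],[0,0,0],1],
    [[-0.11,-0.15,0],[0,0,0],1],
    [[-0.11,-0.15,0],[0,0,0],1],
    [[-0.11,-0.15,0],[0,0,0],1],
    [[-0.11,-0.15,0],[0,0,0],1],
  ],
)

```text
clock: 1.48
eef_pos: [0.4748, 0.0913, 0.2481]
tool_rot: [-0.0, 1.0, 0.0, -0.0]
ft_force: [0.6, 0.3, 0.6]
grip_width: 0.0855
grasp_force: 0.0
```

```bash
cat > w.py <<'E'
import sys
from h import *
o=bot.get_obs(); p,d,c=snap('wrist',sys.argv[1]); W=world(d,c)
print(np.round(o['eef_pos'],4),'cam',np.round(-cv2.Rodrigues(c['rvec'])[0].T@c['tvec'],3))
def blob(x,y,r,lo,hi,name):
    m=(abs(W[...,0]-x)<r)&(abs(W[...,1]-y)<r)&(W[...,2]>lo)&(W[...,2]<hi)&(d>0)
    n,l,s,_=cv2.connectedComponentsWithStats(m.astype(np.uint8))
    if n<2: print(name,'none');return
    P=W[l==1+s[1:,4].argmax()]; r_=cv2.minAreaRect(P[:,:2].astype(np.float32)*1000)
    e=cv2.minEnclosingCircle(P[:,:2].astype(np.float32)*1000)
    print(name,len(P),'mean',np.round(P.mean(0),4),'rect',np.round(r_[0],1),np.round(r_[1],1),round(r_[2],1),'circ',np.round(e[0],1),round(e[1],1))
blob(.488,.077,.03,.068,.082,'A'); blob(.48,-.053,.03,.068,.082,'B')
blob(.557,-.26,.06,.03,.042,'cut'); blob(.557,-.26,.02,-.02,.02,'bore');blob(.525,.29,.07,.08,.096,'lid');blob(.525,.29,.05,.115,.14,'bar')
E
python3 w.py w1.png
```

```text
[0.4748 0.0913 0.2481] cam [0.395 0.093 0.374]
A 604 mean [0.4869 0.0795 0.075 ] rect [488.   79.4] [24.2 24.5] 27.4 circ [488.1  79.4] 12.5
B 986 mean [ 0.4779 -0.05    0.0749] rect [478.7 -51.6] [30.8 30.3] 36.3 circ [478.7 -51.6] 15.9
cut 1884 mean [ 0.5581 -0.231   0.036 ] rect [ 553.1 -243.5] [76.7 49.4] 15.3 circ [ 553.4 -244.4] 45.0
bore 31 mean [ 0.5675 -0.267   0.0144] rect [ 567.4 -267.4] [11.9  2.1] 53.1 circ [ 566.8 -267. ] 6.0
lid 11426 mean [0.5179 0.284  0.0883] rect [525.6 291.3] [124.4 123.2] 64.0 circ [525.8 291.4] 62.7
bar 1736 mean [0.524  0.2895 0.1224] rect [525.7 291. ] [16.  59.8] 46.8 circ [526.2 291.5] 30.1
```

View pics/w1.png

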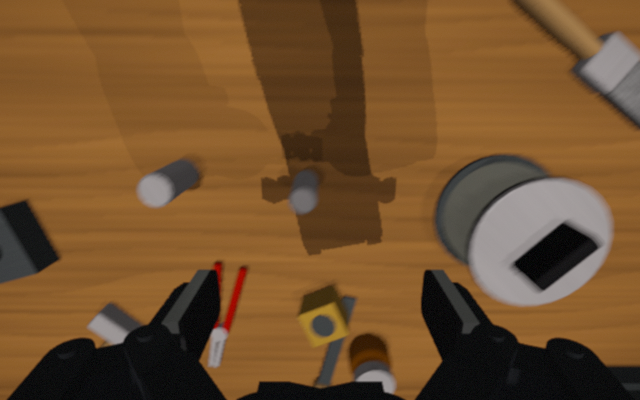

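The wrist view shows punch A's top at about (303,190), between the open jaws' lines. The measured diameter is 24.3 mm and the top height 75 mm, both as given. I'll align, go down and grip near the top.

Call:
apply_moves(
  steps=[
    [[-0.066,-0.061,0],[0,0,0],1],
    [[0,0,0.15],[0,0,0],1],
    [[0,0,0.15],[0,0,0],1],
    [[0,0,0.15],[0,0,0],1],
    [[0,0,0.15],[0,0,0],1],
    [[0,0,0.15],[0,0,0],1],
    [[0,0,0.15],[0,0,0],1],
    [[0,0,0.04],[0,0,0],1],
  ],
)

```text
clock: 2.2
eef_pos: [0.4836, 0.0804, 0.0558]
tool_rot: [-0.0, 1.0, -0.001, -0.004]
ft_force: [-0.1, -0.8, -0.4]
grip_width: 0.0855
grasp_force: 0.0
```

Call:
apply_moves(
  steps=[
    [[0,0,0],[0,0,0],0],
    [[0,0,0],[0,0,0],0],
    [[0,0,0],[0,0,0],0],
    [[0,0,0],[0,0,0],0],
    [[0,0,0],[0,0,0],0],
    [[0,0,0],[0,0,0],0],
    [[0,0,0],[0,0,0],0],
    [[0,0,0],[0,0,0],0],
  ],
)

```text
clock: 2.87
eef_pos: [0.489, 0.0804, 0.0622]
tool_rot: [-0.0, 1.0, -0.0, 0.002]
ft_force: [-0.4, -2.6, 6.5]
grip_width: 0.0235
grasp_force: 58.3
```

Call:
apply_moves(
  steps=[
    [[0,0,-0.08],[0,0,0],0],
    [[0,0,-0.15],[0,0,0],0],
    [[0,0,-0.15],[0,0,0],0],
    [[0,0,-0.12],[0,0,0],0],
    [[-0.03,-0.1,0],[0,0,0],0],
    [[-0.03,-0.16,0],[0,0,0],0],
    [[-0.03,-0.16,0],[0,0,0],0],
    [[-0.03,-0.16,0],[0,0,0],0],
  ],
)

```text
clock: 3.53
eef_pos: [0.5115, -0.0359, 0.1608]
tool_rot: [-0.001, 1.0, 0.0, 0.0]
ft_force: [-0.4, -0.6, -3.3]
grip_width: 0.0231
grasp_force: 59.0
```

Call:
apply_moves(
  steps=[
    [[-0.03,-0.16,0],[0,0,0],0],
    [[-0.03,-0.16,0],[0,0,0],0],
    [[-0.03,-0.16,0],[0,0,0],0],
    [[-0.03,-0.16,0],[0,0,0],0],
    [[-0.03,-0.16,0],[0,0,0],0],
    [[-0.03,-0.16,0],[0,0,0],0],
    [[0,-0.1,0],[0,0,0],0],
    [[0,0,0],[0,0,0],0],
  ],
)

```text
clock: 4.2
eef_pos: [0.5474, -0.2515, 0.1599]
tool_rot: [0.002, 1.0, -0.001, 0.0]
ft_force: [0.1, -0.0, -2.8]
grip_width: 0.0235
grasp_force: 59.2
```

```bash
python3 w.py w2.png; python3 -c "
from h import *
p,d,c=snap('top');cv2.imwrite('pics/t2.png',cv2.resize(p[150:250,340:480,::-1],None,fx=5,fy=5))"
```

```text
[ 0.5474 -0.2515  0.1599] cam [ 0.467 -0.249  0.286]
A none
B 483 mean [ 0.4812 -0.0653  0.0721] rect [481.1 -63.9] [26.1  8.4] 11.2 circ [480.4 -60.6] 13.0
cut 7032 mean [ 0.5476 -0.2593  0.0364] rect [ 557.1 -258.7] [76.8 76.6] 15.9 circ [ 556.6 -258.7] 53.4
bore 602 mean [ 0.563  -0.2598  0.0029] rect [ 562.  -258.6] [17.7 27.5] 2.3 circ [ 558.8 -258.7] 13.9
lid none
bar none
```

View pics/w2.png

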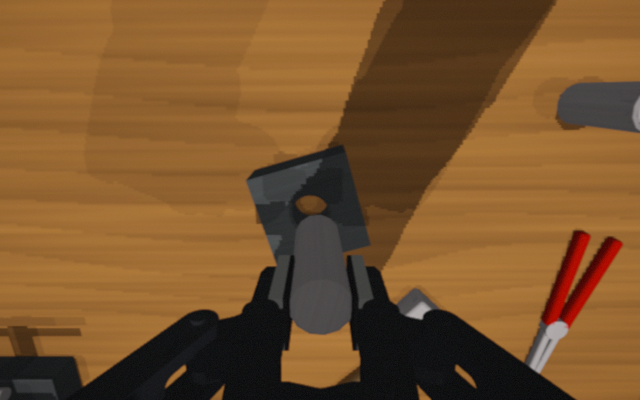

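The wrist view shows punch A held upright, its top at (320,305), and the bore at about (311,203). Next I'll measure the punch axis in the same view so I can correct relative to the bore.

```bash
cat > ax.py <<'E'
from h import *
from scipy.optimize import least_squares
o=bot.get_obs(); p,d,c=snap('wrist'); W=world(d,c); e=o['eef_pos']
near=(abs(W[...,0]-e[0])<.03)&(abs(W[...,1]-e[1])<.0105)&(d>0)
m=near&(W[...,2]>e[2]-.07)&(W[...,2]<e[2]+.03)
P=W[m]; zt=np.percentile(P[:,2],99); print('n',len(P),'z',P[:,2].min(),zt)
n_,l,s,_=cv2.connectedComponentsWithStats(((W[...,2]>zt-.003)&(W[...,2]<zt+.003)&(abs(W[...,0]-e[0])<.03)&(abs(W[...,1]-e[1])<.02)).astype(np.uint8))
T=W[l==1+s[1:,4].argmax()]; r=cv2.minEnclosingCircle(T[:,:2].astype(np.float32)*1000); print('top disc',np.round(r[0],1),round(r[1],1))
S=P[P[:,2]<zt-.006]
f=lambda q: np.hypot(S[:,0]-q[0]-q[2]*(S[:,2]-e[2]), S[:,1]-q[1]-q[3]*(S[:,2]-e[2]))-.0125
q=least_squares(f,[e[0],e[1],0,0],loss='soft_l1',f_scale=.001).x
print('axis at tcp',np.round(q[:2]*1000,1),'slope',np.round(q[2:],4),'n',len(S),'foot',np.round(q[:2]*1000+q[2:]*(zt-.075-e[2])*1000,1),'foot z',zt-.075,'rms',np.sqrt((f(q)**2).mean()))
print('eef',e, o['tool_rot'])
E
python3 ax.py
```

```text
n 5750 z 0.1004073242054227 0.18042182284206268
top disc [ 546.3 -263.3] 12.5
axis at tcp [ 546.5 -245.8] slope [0.0083 0.0476] n 5565 foot [ 546.1 -248.3] foot z 0.10542182284206268 rms 0.003690853090706601
eef [ 0.54708616 -0.2477021   0.1597759 ] [ 6.07008808e-04  9.99999512e-01  6.23906469e-04 -4.68105406e-04]
```

```bash
cat > ax.py <<'E'
from h import *
from scipy.optimize import least_squares
o=bot.get_obs(); p,d,c=snap('wrist'); W=world(d,c); e=o['eef_pos']
near=(abs(W[...,0]-e[0])<.03)&(abs(W[...,1]-e[1])<.016)&(d>0)
def big(m):
    n,l,s,_=cv2.connectedComponentsWithStats(m.astype(np.uint8)); return W[l==1+s[1:,4].argmax()]
h=W[...,2]-e[2]
T=big(near&(abs(h-.0128)<.003)&(abs(W[...,1]-e[1])<.0125)); print('top',np.round(T.mean(0)*1000,1),len(T),'x',np.round(np.percentile(T[:,0],[1,99])*1000,1),'y',np.round(np.percentile(T[:,1],[1,99])*1000,1))
S=big(near&(h<-.02)&(h>-.058))
f=lambda q: np.hypot(S[:,0]-q[0]-q[2]*(S[:,2]-e[2]), S[:,1]-q[1]-q[3]*(S[:,2]-e[2]))-.0125
q=least_squares(f,[e[0],e[1],0,0],loss='soft_l1',f_scale=.0005).x
print('axis at tcp',np.round(q[:2]*1000,1),'slope',np.round(q[2:],4),len(S),'foot',np.round(q[:2]*1000-q[2:]*62,1),'rms',np.sqrt((f(q)**2).mean()))
print('eef',e)
E
python3 ax.py; python3 w.py w3.png | grep -E "cut|bore|cam"
```

```text
top [ 544.2 -245.8  172.9] 2961 x [534.  556.4] y [-258.1 -234.6]
axis at tcp [ 546.4 -245.2] slope [0.0001 0.0309] 1251 foot [ 546.4 -247.2] rms 0.00022939938204769722
eef [ 0.54715138 -0.2467512   0.15988155]
[ 0.5473 -0.2462  0.16  ] cam [ 0.467 -0.245  0.286]
cut 7044 mean [ 0.5481 -0.2608  0.0364] rect [ 557.  -258.6] [76.9 76.3] 15.9 circ [ 556.8 -258.4] 53.3
bore 646 mean [ 0.5635 -0.2603  0.0034] rect [ 562.4 -259.1] [27.  17.7] 88.6 circ [ 558.9 -259. ] 13.7
```

Call:
apply_moves(
  steps=[
    [[-0.053,-0.057,0],[0,0,0],0],
    [[0,0,0.08],[0,0,0],0],
    [[0,0,0.08],[0,0,0],0],
    [[0,0,0.08],[0,0,0],0],
    [[0,0,0],[0,0,0],0],
    [[0,0,0],[0,0,0],0],
    [[0,0,0],[0,0,0],0],
    [[0,0,0],[0,0,0],0],
  ],
)

```text
clock: 5.12
eef_pos: [0.5593, -0.2584, 0.1139]
tool_rot: [-0.001, 1.0, -0.001, 0.001]
ft_force: [-0.3, -0.2, -2.4]
grip_width: 0.0232
grasp_force: 59.2
```

```bash
python3 ax.py; python3 w.py w3.png | grep -E "cut|bore|cam";python3 ax.py
```

```text
top [ 556.3 -257.4  126.9] 2948 x [546.1 568.5] y [-269.7 -246.3]
axis at tcp [ 558.6 -256.9] slope [-0.0028  0.0335] 1253 foot [ 558.8 -259. ] rms 0.00023802006960567824
eef [ 0.55931304 -0.25840651  0.11390612]
[ 0.5593 -0.2586  0.1139] cam [ 0.479 -0.257  0.24 ]
cut 10144 mean [ 0.5459 -0.258   0.0364] rect [ 556.8 -258.7] [76.6 76.4] 16.0 circ [ 556.6 -258.4] 53.4
bore 648 mean [ 0.5614 -0.2585  0.0024] rect [ 560.8 -258.7] [27.6 14.6] 86.4 circ [ 558.2 -258.6] 13.8
top [ 556.2 -257.7  126.8] 2945 x [546.  568.6] y [-269.9 -246.6]
axis at tcp [ 558.4 -257.2] slope [-0.0024  0.0315] 1246 foot [ 558.6 -259.1] rms 0.0002383443867596301
eef [ 0.55915048 -0.25864376  0.11374591]
```

View pics/w3.png

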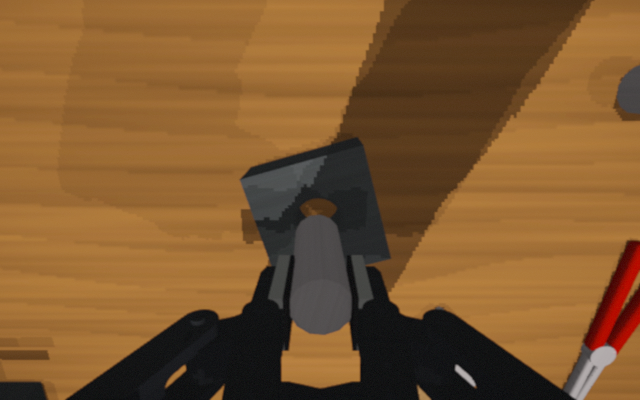

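Punch held upright directly over the bore (bore at (318,207), punch foot at (315,220) nearer). Offset is about 1 mm in x; I'll correct and descend gently.

Call:
apply_moves(
  steps=[
    [[0.007,0,0],[0,0,0],0],
    [[0,0,0.025],[0,0,0],0],
    [[0,0,0.025],[0,0,0],0],
    [[0,0,0.025],[0,0,0],0],
    [[0,0,0.025],[0,0,0],0],
    [[0,0,0.02],[0,0,0],0],
    [[0,0,0],[0,0,0],0],
    [[0,0,0],[0,0,0],0],
  ],
)

```text
clock: 5.93
eef_pos: [0.5567, -0.2584, 0.0877]
tool_rot: [-0.0, 1.0, 0.0, -0.0]
ft_force: [0.2, 0.6, -3.7]
grip_width: 0.0233
grasp_force: 59.2
```

Call:
apply_moves(
  steps=[
    [[0,0,0.025],[0,0,0],0],
    [[0,0,0.025],[0,0,0],0],
    [[0,0,0.025],[0,0,0],0],
    [[0,0,0.025],[0,0,0],0],
    [[0,0,0.02],[0,0,0],0],
    [[0,0,0],[0,0,0],0],
    [[0,0,0],[0,0,0],0],
    [[0,0,0],[0,0,0],0],
  ],
)

```text
clock: 6.6
eef_pos: [0.557, -0.2585, 0.0644]
tool_rot: [-0.0, 1.0, 0.0, -0.0]
ft_force: [0.6, 0.1, -3.1]
grip_width: 0.0232
grasp_force: 59.2
```

Call:
apply_moves(
  steps=[
    [[0,0,0.008],[0,0,0],0],
    [[0,0,0],[0,0,0],0],
    [[0,0,0],[0,0,0],1],
    [[0,0,0],[0,0,0],1],
    [[0,0,0],[0,0,0],1],
    [[0,0,0],[0,0,0],1],
    [[0,0,0],[0,0,0],1],
    [[0,0,0],[0,0,0],1],
  ],
)

```text
clock: 7.27
eef_pos: [0.5571, -0.2586, 0.063]
tool_rot: [-0.0, 1.0, -0.0, 0.0]
ft_force: [-0.5, -0.1, 0.1]
grip_width: 0.0854
grasp_force: 0.0
```

Call:
apply_moves(
  steps=[
    [[0,0,-0.05],[0,0,0],1],
    [[0,0,-0.15],[0,0,0],1],
    [[0,0,-0.18],[0,0,0],1],
    [[0,0,-0.18],[0,0,0],1],
    [[0,0,-0.18],[0,0,0],1],
    [[0,0,-0.1],[0,0,0],1],
    [[0,0,0],[0,0,0],1],
    [[0,0,0],[0,0,0],1],
  ],
)

```text
clock: 7.93
eef_pos: [0.5578, -0.2589, 0.2333]
tool_rot: [-0.0, 1.0, -0.001, 0.002]
ft_force: [-0.3, 0.8, -0.5]
grip_width: 0.0855
grasp_force: 0.0
```

```bash
python3 - <<'E'
from h import *
p,d,c=snap('wrist','w4.png'); W=world(d,c)
for lo,hi,R in [(.068,.09,.03),(.06,.068,.03),(.036+.006,.068,.03)]:
    m=(abs(W[...,0]-.557)<R)&(abs(W[...,1]+.259)<R)&(W[...,2]>lo)&(W[...,2]<hi)&(d>0); P=W[m]
    if len(P): print(lo,len(P),P.mean(0),P[:,:2].min(0),P[:,:2].max(0),P[:,2].max())
print(bot.get_obs()['eef_pos'])
E
```

```text
0.068 674 [ 0.55475317 -0.25846099  0.07495224] [ 0.54334011 -0.26998775] [ 0.56825186 -0.24607077] 0.07722220449781866
0.06 51 [ 0.54596936 -0.25837193  0.06407207] [ 0.54336106 -0.27017095] [ 0.55268281 -0.24680872] 0.06791696205223778
0.041999999999999996 160 [ 0.54599935 -0.25831283  0.05541541] [ 0.54336106 -0.27042588] [ 0.55503542 -0.24624917] 0.06791696205223778
[ 0.55687422 -0.25845769  0.23120514]
```

View pics/w4.png

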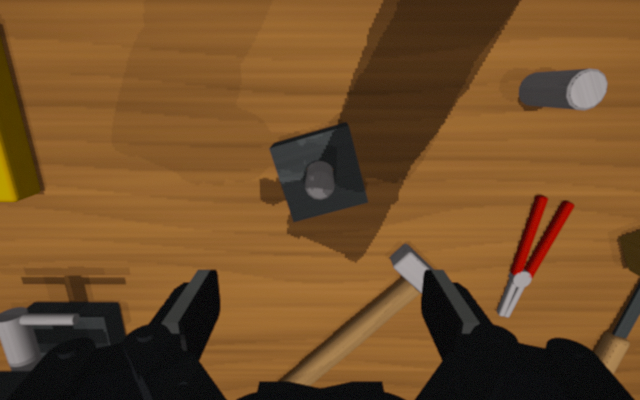

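The view shows punch A in the bore at (320,180), upright with its top at 75 mm, so it is fully home. Punch B still stands at (587,90). Next is the lid.

Call:
apply_moves(
  steps=[
    [[0.01,0.1,0],[0,0,0],1],
    [[0.01,0.18,0],[0,0,0],1],
    [[0.01,0.18,0],[0,0,0],1],
    [[0.01,0.18,0],[0,0,0],1],
    [[0.01,0.18,0],[0,0,0],1],
    [[0.01,0.18,0],[0,0,0],1],
    [[0.01,0.18,0],[0,0,0],1],
    [[0.01,0.18,0],[0,0,0],1],
  ],
)

```text
clock: 8.65
eef_pos: [0.539, 0.0151, 0.2286]
tool_rot: [-0.0, 1.0, -0.0, -0.002]
ft_force: [0.4, -0.6, -0.2]
grip_width: 0.0852
grasp_force: 0.0
```

Call:
apply_moves(
  steps=[
    [[0.01,0.18,0],[0,0,0],1],
    [[0.01,0.18,0],[0,0,0],1],
    [[0.01,0.18,0],[0,0,0],1],
    [[0.01,0.18,0],[0,0,0],1],
    [[0.01,0.18,0],[0,0,0],1],
    [[0.01,0.18,0],[0,0,0],1],
    [[0.01,0.18,0],[0,0,0],1],
    [[0.01,0.1,0],[0,0,0],1],
  ],
)

```text
clock: 9.32
eef_pos: [0.5228, 0.2887, 0.2281]
tool_rot: [-0.002, 1.0, -0.0, -0.002]
ft_force: [0.2, 0.4, -0.7]
grip_width: 0.0852
grasp_force: 0.0
```

Call:
apply_moves(
  steps=[
    [[0,0.02,0],[0,0,0.034],1],
    [[0,0,0],[0,0,0.034],1],
    [[0,0,0],[0,0,0.034],1],
    [[0,0,0],[0,0,0.034],1],
    [[0,0,0],[0,0,0.034],1],
    [[0,0,0],[0,0,0.034],1],
    [[0,0,0],[0,0,0.034],1],
    [[0,0,0],[0,0,0],1],
  ],
)

```text
clock: 9.98
eef_pos: [0.5234, 0.2889, 0.2284]
tool_rot: [0.366, 0.931, -0.002, -0.001]
ft_force: [-0.6, -0.4, -0.9]
grip_width: 0.0856
grasp_force: 0.0
```

```bash
python3 w.py w5.png; python3 - <<'E'
from h import *
from scipy.spatial.transform import Rotation as Ro
o=bot.get_obs(); R=Ro.from_quat(o['tool_rot']).as_matrix()
print(o['eef_pos'],o['joint_pos']); print(R.round(3), 'tool y deg',np.degrees(np.arctan2(R[1,1],R[0,1])))
t=np.array([.5257,.2912,o['eef_pos'][2]]); print('shift units',R.T@(t-o['eef_pos'])/.2)
E
```

```text
[0.5234 0.2889 0.2284] cam [0.465 0.345 0.355]
A none
B none
cut none
bore none
lid 16522 mean [0.5227 0.2953 0.0884] rect [526. 292.] [122.7 123.3] 51.6 circ [526.2 292. ] 62.2
bar 1627 mean [0.5247 0.2934 0.124 ] rect [526.3 292.1] [13.8 59.5] 47.1 circ [525.9 291.7] 30.0
[0.52353257 0.28897975 0.22867507] [5.04361142e-01 4.48995732e-01 2.52589546e-01 1.37842491e+00
 2.71943043e-06 1.24907905e+00]
[[-0.735  0.678 -0.004]
 [ 0.678  0.735 -0.002]
 [ 0.001 -0.004 -1.   ]] tool y deg 47.33094662153479
shift units [-4.44253540e-04  1.55074443e-02 -5.99137439e-05]
```

View pics/w5.png

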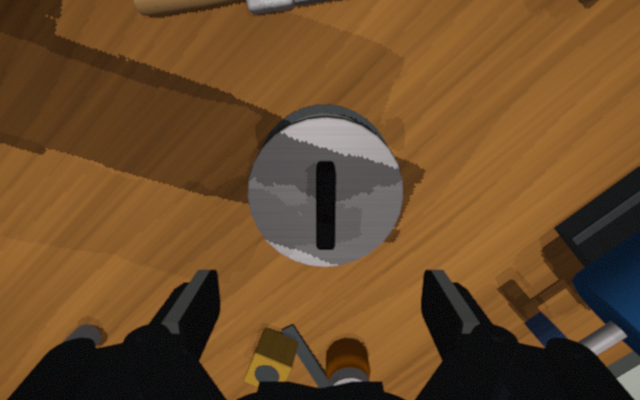

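The bar is seen vertical in the picture, (325,205), centred between the jaws and square to them. I'll descend and grip.

Call:
apply_moves(
  steps=[
    [[0,0.017,0.08],[0,0,0],1],
    [[0,0,0.15],[0,0,0],1],
    [[0,0,0.15],[0,0,0],1],
    [[0,0,0.1],[0,0,0],1],
    [[0,0,0.06],[0,0,0],1],
    [[0,0,0.03],[0,0,0],1],
    [[0,0,0.01],[0,0,0],1],
    [[0,0,0],[0,0,0],1],
  ],
)

```text
clock: 10.7
eef_pos: [0.5266, 0.2918, 0.1142]
tool_rot: [0.364, 0.931, -0.0, -0.0]
ft_force: [0.6, 0.9, 0.4]
grip_width: 0.0852
grasp_force: 0.0
```

Call:
apply_moves(
  steps=[
    [[0,0,0],[0,0,0],0],
    [[0,0,0],[0,0,0],0],
    [[0,0,0],[0,0,0],0],
    [[0,0,0],[0,0,0],0],
    [[0,0,0],[0,0,0],0],
    [[0,0,0],[0,0,0],0],
    [[0,0,0],[0,0,0],0],
    [[0,0,0],[0,0,0],0],
  ],
)

```text
clock: 11.37
eef_pos: [0.5263, 0.2913, 0.1153]
tool_rot: [0.365, 0.931, -0.001, -0.0]
ft_force: [-3.4, -3.3, 6.4]
grip_width: 0.0129
grasp_force: 61.2
```

Call:
apply_moves(
  steps=[
    [[0,0,-0.006],[0,0,0],0],
    [[0,0,-0.006],[0,0,0],0],
    [[0,0,-0.006],[0,0,0],0],
    [[0,0,-0.006],[0,0,0],0],
    [[0,0,-0.006],[0,0,0],0],
    [[0,0,-0.006],[0,0,0],0],
    [[0,0,-0.006],[0,0,0],0],
    [[0,0,-0.006],[0,0,0],0],
  ],
)

```text
clock: 12.03
eef_pos: [0.5273, 0.2924, 0.126]
tool_rot: [0.365, 0.931, 0.001, 0.001]
ft_force: [-0.4, -1.3, -3.2]
grip_width: 0.013
grasp_force: 60.4
```

Call:
apply_moves(
  steps=[
    [[0,0,-0.012],[0,0,0],0],
    [[0,0,-0.012],[0,0,0],0],
    [[0,0,-0.012],[0,0,0],0],
    [[0,0,-0.012],[0,0,0],0],
    [[0,0,-0.012],[0,0,0],0],
    [[0,0,-0.012],[0,0,0],0],
    [[0,0,0],[0,0,0],0],
    [[0,0,0],[0,0,0],0],
  ],
)

```text
clock: 12.7
eef_pos: [0.527, 0.2921, 0.1389]
tool_rot: [0.365, 0.931, 0.0, 0.0]
ft_force: [-0.2, -0.4, -2.2]
grip_width: 0.0129
grasp_force: 60.3
```

Call:
apply_moves(
  steps=[
    [[0,0,0],[0,0,0],0],
    [[0,0,0],[0,0,0],0],
    [[0,0,0],[0,0,0],0],
    [[0,0,0],[0,0,0],0],
    [[0,0,0],[0,0,0],0],
    [[0,0,0],[0,0,0],0],
    [[0,0,0],[0,0,0],0],
    [[0,0,0],[0,0,0],0],
  ],
)

```text
clock: 13.37
eef_pos: [0.5268, 0.292, 0.1387]
tool_rot: [0.365, 0.931, 0.0, -0.0]
ft_force: [-0.9, -0.6, -2.1]
grip_width: 0.0132
grasp_force: 60.3
```

```bash
python3 - <<'E'
from h import *
p,d,c=snap('wrist'); W=world(d,c)
m=(np.hypot(W[...,0]-.527,W[...,1]-.292)<.056)&(W[...,2]>.095)&(W[...,2]<.13)&(d>0)
v,u=np.mgrid[:400,:640]; m&=(v<240)
P=W[m]; A=np.c_[P[:,:2]-[.527,.292],np.ones(len(P))]; k=np.linalg.lstsq(A,P[:,2],rcond=None)[0]
print('lid plane (top) z,slopes',k,len(P), 'median',np.median(P[:,2]))
p,d,c=snap('top'); W=world(d,c)
for n,x,y in [('A',.557,-.26),('B',.48,-.053)]:
    m=(np.hypot(W[...,0]-x,W[...,1]-y)<.025)&(W[...,2]>.068)&(W[...,2]<.085); print(n,m.sum(),W[m].mean(0))
E
```

```text
lid plane (top) z,slopes [ 0.00546608 -0.00285571  0.11230027] 14940 median 0.11185149101695245
A 55 [ 0.55596545 -0.25925573  0.07528161]
B 79 [ 0.47944155 -0.05332848  0.07568894]
```

Lid top is at 112 mm against 88 mm closed, so the gap is about 24 mm. It is level and at rest, and both punches stand upright.

```bash
python3 -c "
from workcell import bot
print(bot.job_done())"
```

```text
the job is handed in; nothing more can be done
None
```

I handed the job in at about 13.5 s: punch A is home in the bore and let go of, punch B still stands upright on the bench, and the lid is held level about 24 mm above its seat; the hand-in returned no verdict, and I did not re-measure the bystanders.

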